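Set the light and hold the tube rack square in the check stand

ROBOT

A 7-joint arm with a two-finger parallel gripper is mounted at the origin on the work surface. World frame = base frame: x ahead of the robot, y to its left, z up, the work surface at z = 0. Lengths are in m, angles in rad, forces in N, time in s.
With the tool pointing down it reaches from about 0.425 to 0.875 m from the base axis. Payload 4.7 kg.
Tool frame: the origin (TCP) lies on the centre line of the jaws, within the pads' length; the fingertips stand 14 mm ahead of it and the grasp point (between the pads) lies 5 mm behind it; z points along the fingers, x is the direction in which the jaws open and shut, and the axes are right-handed (so a half turn about z gives the same grasp; the last joint's range is limited). The gripper opens to 87 mm and grips with 3 to 60 N. Pads are 19 mm wide; open, the fingers measure 117 mm over their backs; the gripper's body (75 mm by 190 mm) begins 51 mm behind the grasp point.
Start: joints at [1.337, 0.321, -0.07, 1.45, 0.023, 1.371, -0.057], TCP at [0.159, -0.63, 0.237] pointing down, gripper open.
Joint ranges: [-2.86, 2.86], [-0.3, 2.09], [-1.38, 1.24], [0.06, 2.45], [-1.56, 4.7], [0.09, 2.05], [-2.69, 2.69]. Speed limits (rad/s): [2.57, 2.57, 3.14, 3.14, 3.14, 3.14, 3.14].

INTERFACE

Orientations are given as a rotation vector (axis times angle).
In Python, from bench import ctrl gives the robot as it stands.
- The arm moves only by the tool drive_tool, never from a script. Its argument "rows" is a list that holds one entry, the list of rows, each a list of 5 numbers: the shift along the tool's x, y, z scaled (see below), then the turn about the tool's z scaled (see below), then the closure in counts, from 0 (fully open) to 255 (shut). In form: [[[dx, dy, dz, spin, jaw], ...]]. A call has 1 to 20 rows; each row is the pose to reach, as a shift and turn from the pose commanded when the call began, along the tool's axes at that moment, turning the shorter way round; what a row does not reach only later rows make up. The controller multiplies each number of a shift by 300 mm and each number of a turn by pi rad. A row lasts 1/8 s, in which the tool goes at most 62.5 mm and 10.7 degrees, less where a joint would pass 70% of its speed; a pose out of reach is approached as far as the arm can. A call with a number of a shift or a turn outside -1 to 1 is refused whole. A call with a gripper value outside its range is refused whole. The fingers move at their own pace and stop on an object; "grip_force" is the grip in N (left out, the last holds). Time passes only in rows, so rows that repeat a pose let the fingers close. It gives the time, the measured TCP pose, the force and the opening at its end, in the units of the state.
- ctrl.get_state(): the state, without advancing time (a new reading comes with each control period).
- ctrl.get_image(name): name is "scene" or "top" or "wrist"; returns a dict with "img" (400x640x3 uint8, blue, green, red), "camera_matrix" (3x3 intrinsics, pixels), "R" (3x3) and "t" (3): a world point X has camera coordinates R X + t. Camera axes: x right, y down, z forward; pixel columns grow to the right and rows downward; lengths in m; the calibration is good to about 2 mm. The wrist camera is an equidistant fisheye: a pixel r from the principal point sees the ray r / f radians off the axis. A picture is of the moment at which its call begins. There is no depth.
- ctrl.close_job(): hands the job in, once; it reports no verdict.
The state is a dict: "time": time; "joint_positions": joint angles; "qd": joint speeds; "joint_torque": joint torques, N m; "position": TCP position; "tool_rot": TCP orientation; "ft_force": force on the tool from outside, world axes, zero at the start; "torque": the same for the moment, N m; "grip_width": opening from 0.0 (shut) to 1.0 (fully open).
Only numpy, scipy, OpenCV 4.12 (cv2) and the standard library are available. Lean on these libraries where they do the work, as an engineer would, in place of code of your own. Each camera call takes 0.05 s, during which the arm holds its last target.

TASK

Get the purple-capped tube rack ready to have its fill levels read in the lit tube-check stand: first slide the stand's dimmer to its green mark, then carry the rack upright onto the steel deck and press it into the corner, flat against the rear rail and up against the end stop at the same time, without ramming it. Do not let go: finish while still gripping the rack and keeping it pressed on both, with the dimmer still on its mark, and leave the other things on the bench where they are.

Things in the scene. Friction and masses are not known exactly. Their poses are not given: they have to be found in the camera images.
- stand: Fixed tube-check stand: ivory console 250 mm deep (x) x 240 wide (y) x 30 high with a lit white screen at its rear (x 106 to 120, y +-113, top 110 mm over the bench). Origin: centre of the underside; x points away from the robot to the screen, y left, z up. The black front strip (x -117 to -67) has the dimmer; the steel deck (x -62 to 62, 30 mm over the bench) has the two fences.
- rear_rail: Rear fence: aluminium rail on the deck, rigid, 180 mm along the stand's y, 8 mm thick, 20 mm high (top 50 mm over the bench). Origin: centre of its underside. Its face that the rack's long side goes against is the one towards the robot, 50 mm in +x from the stand's origin.
- end_stop: Side fence: aluminium bar on the deck at the left end, rigid, square to the rail, 50 mm along the stand's x (8 to 58 mm), 8 mm thick, 20 mm high (top 50 mm over the bench). Origin: centre of its underside. Its face that the rack's end goes against looks to the right (-y), 70 mm in +y from the stand's origin.
- seat (a point): Point on the deck (30 mm over the bench) where the middle of the rack's underside is when the rack touches rail and stop; in the stand's frame x 38, y 15, z 30 mm; its axes are the stand's. Deck and fences are smooth (friction about 0.2), but a rack leaned on hard, downwards or on one fence, drags along it, which can be taken for the touch of the other fence.
- dimmer (a joint): Position of the dimmer grip in m along the stand's y: 0 at the right end of its slot, 0.08 at the left end. Its white line is on the green mark at 0.060. It starts somewhere below 0.038, moves with about 2 N of friction and stays where it is left.
- dimmer_cap (a point): Middle of the top of the dimmer grip: a grey cap 24 mm (stand's x) x 12 mm (stand's y, the way it slides), 20 mm high, its top 50 mm over the bench, its foot on the strip at 30 mm. Nothing stands near it on the strip.
- dimmer_mark (a point): Point on the slot between the two green marks, on the strip (30 mm over the bench), in the stand's frame x -92, y 0 mm; the cap's middle belongs over it.
- rack: The rack to hold: white, five purple-capped tubes fixed in it; 24 mm thick (x) x 110 long (y) x 65 high, caps to 85 mm; 0.11 to 0.23 kg. Origin: centre of the underside. Starts on the bench right of the stand, its y within 0.3 rad of world y. Plain upright sides: grip across the 24 mm near the top, fingertips above the fences. Either long side may face the rail.
- blue_rack: A rack of the same make with sky-blue caps, origin at the centre of its underside; to be left alone. Which of the two racks stands nearer the robot changes; they are at least 90 mm apart.
- reagent: White reagent bottle, 44 mm wide, 85 mm high, origin at the centre of the underside; leave alone.
- control_jar: Small amber jar with a red cap, 40 mm wide, 50 mm high, origin at the centre of the underside; leave alone.
- timer: White bench timer lying flat, 65 x 62 x 18 mm, origin at the centre of the underside; leave alone.
- slide_box: Blue slide box, 97 x 82 x 34 mm, origin at the centre of the underside; leave alone.
- scanner: Black barcode scanner in its round stand, foot 90 mm wide, about 145 mm high, origin at the centre of the underside; leave alone.
Mind the look-alikes: they are no part of the job. Leave any orange look-alike of the rack alone.

How it is judged:
By the outcome, as a careful person would: the job done as asked, in the order asked, and still so for the second after the job is handed in, while the arm keeps its last pose, push and grip.
It also fails if it takes over 67 s, if anything falls off the work surface, if the arm or the gripper's body presses on something with over 40 N, if the wrist force passes 120 N, or if a joint passes its speed limit or range.

## Working session

There is one attempt and no reset: what is moved stays moved. The work goes in short steps, Python scripts to look and compute and a tool call to move; the robot and the scene stay as the last step left them, time stands still between calls to the robot, and variables do not carry over. Pictures are saved under pics/ and viewed, and the job is handed in when it is done.

Besides the shell and the picture viewer there is one more tool, called as name([rows], argument=value, ...), one row to a line, values as JSON. drive_tool: Moves the arm, as the interface text tells. Its arguments: {"type":"object","properties":{"rows":{"type":"array"},"grip_force":{"type":"number"}},"required":["rows"]}

```bash
ls; mkdir -p pics; cat > h.py <<'E'
import numpy as np, cv2
from bench import ctrl
def snap(n,fn):
    d=ctrl.get_image(n); cv2.imwrite('pics/'+fn+'.png',d['img']); np.savez('pics/'+fn+'.npz',**{k:np.array(v) for k,v in d.items()}); return d
def load(fn): return dict(np.load('pics/'+fn+'.npz'))
def ray(d,u,v,fish=False):
    K=d['camera_matrix'];R=d['R'];t=d['t']
    a=np.array([(u-K[0,2])/K[0,0],(v-K[1,2])/K[1,1],1.])
    if fish:
        r=np.hypot(a[0],a[1]); a=np.array([a[0]/r*np.sin(r),a[1]/r*np.sin(r),np.cos(r)]) if r>1e-9 else np.array([0,0,1.])
    w=R.T@a; return -R.T@t, w/np.linalg.norm(w)
def onz(d,u,v,z,fish=False):
    c,w=ray(d,u,v,fish); return c+w*(z-c[2])/w[2]
def proj(d,X,fish=False):
    p=d['R']@np.array(X)+d['t'];K=d['camera_matrix']
    if fish:
        r=np.hypot(p[0],p[1]);th=np.arctan2(r,p[2]);q=p[:2]/r*th
    else: q=p[:2]/p[2]
    return q*[K[0,0],K[1,1]]+K[:2,2]
def tri(obs):
    A=np.zeros((3,3));b=np.zeros(3)
    for c,w in obs:
        P=np.eye(3)-np.outer(w,w);A+=P;b+=P@c
    X=np.linalg.solve(A,b); return X,[np.linalg.norm((np.eye(3)-np.outer(w,w))@(X-c))*1000 for c,w in obs]
def st():
    s=ctrl.get_state()
    for k in ['time','position','tool_rot','ft_force','torque','grip_width','joint_positions']: print(k,np.round(s[k],4))
    return s
E
python3 - <<'E'
from h import *
st()
for n in ['scene','top','wrist']:
    d=snap(n,n+'0'); print(n,d['camera_matrix'],-d['R'].T@d['t'])
E
```

```text
pics
time 0.0
position [ 0.1592 -0.6297  0.2355]
tool_rot [-2.4781e+00  1.9292e+00  2.4000e-03]
ft_force [-0.4055 -0.232   0.0674]
torque [-0.0808  0.0003  0.0273]
grip_width 0.9999
joint_positions [ 1.3371  0.3218 -0.0701  1.4517  0.0226  1.3707 -0.0569]
scene [[421.40084091   0.         315.66577759]
 [  0.         421.40084091 204.12803116]
 [  0.           0.           1.        ]] [1.22115344 0.15895487 1.09529065]
top [[362.51248769   0.         320.65434198]
 [  0.         362.51248769 200.099165  ]
 [  0.           0.           1.        ]] [0.43784063 0.03611341 1.15535448]
wrist [[309.70691629   0.         325.66895232]
 [  0.         309.70691629 197.23486797]
 [  0.           0.           1.        ]] [ 0.22792572 -0.61168332  0.38303026]
```

View pics/scene0.png

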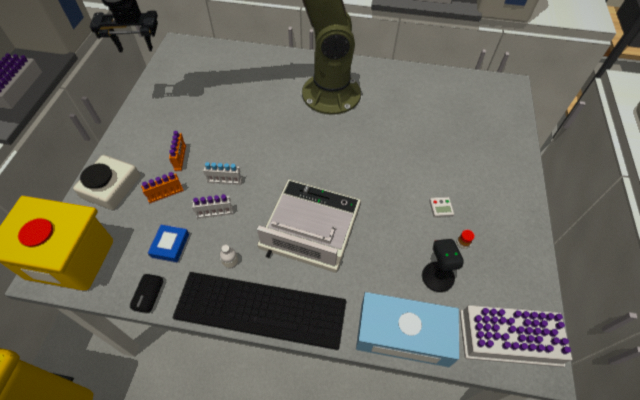

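View pics/top0.png

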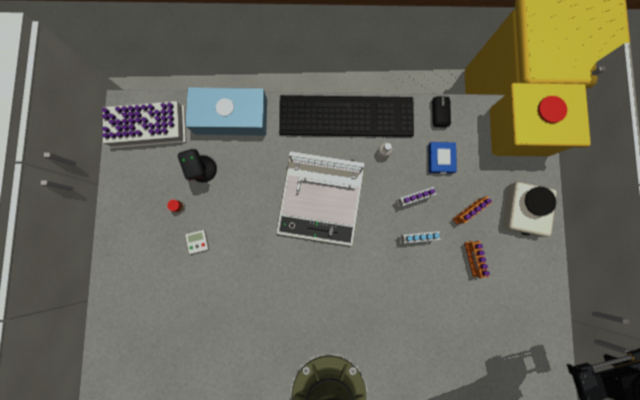

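View pics/wrist0.png

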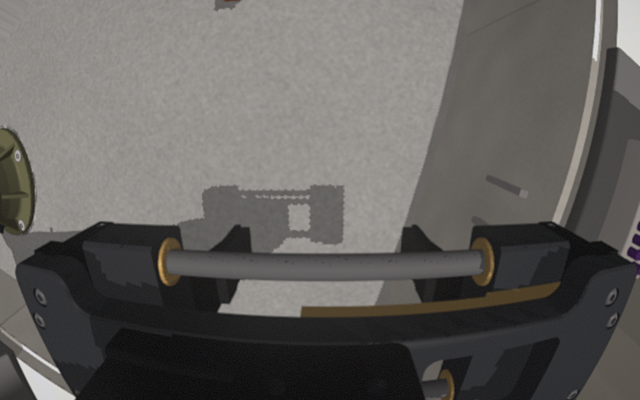

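The scene and top views show one white rack with purple caps, at scene (212,206) and top (418,197). The look-alikes are a white rack with blue caps at top (420,238) and two orange racks with purple caps at top (473,210) and (478,260). The stand is at top (321,200). I'll confirm with enlarged crops.

```bash
python3 - <<'E'
import cv2,numpy as np
t=cv2.imread('pics/top0.png');s=cv2.imread('pics/scene0.png')
a=cv2.resize(t[145:250,270:370],None,fx=5,fy=5,interpolation=cv2.INTER_CUBIC)
b=cv2.resize(t[180:250,395:450],None,fx=5,fy=5,interpolation=cv2.INTER_CUBIC)
c=np.zeros((525,775,3),np.uint8);c[:a.shape[0],:500]=a;c[:350,500:775]=b
cv2.imwrite('pics/ctop.png',c)
cv2.imwrite('pics/cscene.png',cv2.resize(s[155:275,180:365],None,fx=4.3,fy=4.3,interpolation=cv2.INTER_CUBIC))
E
```

```text
(no output)
```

View pics/ctop.png

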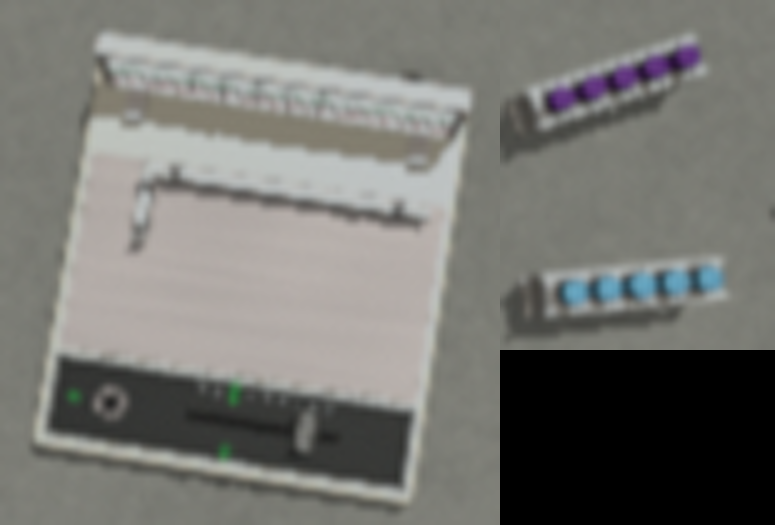

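View pics/cscene.png

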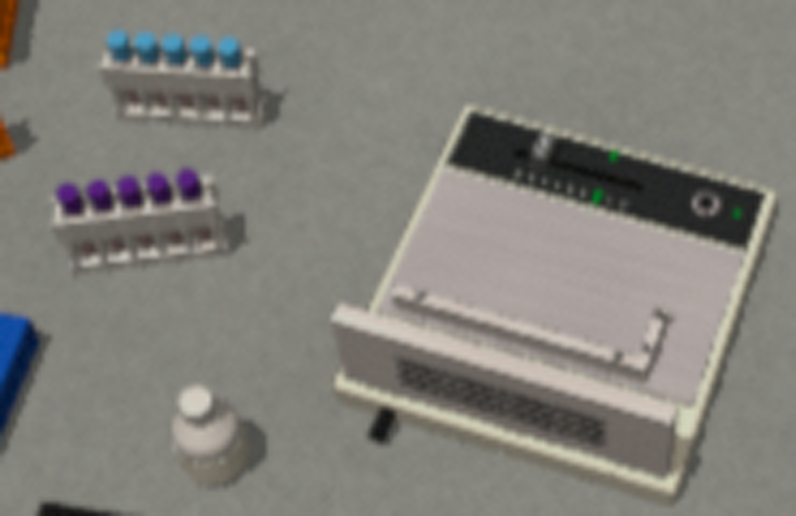

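```bash
python3 - <<'E'
from h import *
T=load('top0');S=load('scene0')
def cen(d,lo,hi,box):
    x0,y0,x1,y1=box; h=cv2.cvtColor(d['img'][y0:y1,x0:x1],cv2.COLOR_BGR2HSV)
    m=cv2.inRange(h,np.array(lo),np.array(hi)); n,l,s,c=cv2.connectedComponentsWithStats(m)
    return [(c[i]+[x0,y0],s[i][4]) for i in range(1,n) if s[i][4]>=2]
for nm,d,b in (('T',T,(270,145,370,250)),('S',S,(250,170,365,275))):
    g=cen(d,(45,100,60),(75,255,255),b)
    for c,a in g: print(nm,'green',c,a,onz(d,*c,0.03))
for nm,d,b in (('T',T,(395,180,445,215)),('S',S,(185,185,240,222))):
    for c,a in cen(d,(125,80,40),(160,255,255),b): print(nm,'purple',c,a,onz(d,*c,0.085))
# corners of console top, by hand from crop
for n,(u,v) in dict(fl=(38,440),fr=(408,500)).items(): print(n,onz(T,270+u/5,145+v/5,0.03))
print('cap T',onz(T,270+305/5,145+430/5,0.05),'cap S',onz(S,180+543/4.3,155+140/4.3,.05))
for k in((150,180),(425,215)): print('railtop',onz(T,270+k[0]/5,145+k[1]/5,0.05))
d=load('wrist0'); print('wristcam R',d['R'], 'pos-tcp', -d['R'].T@d['t'])
E
```

```text
T green [316.5 223.5] 8 [0.50981553 0.04345544 0.03      ]
T green [284.5 223.5] 4 [0.50876779 0.1427262  0.03      ]
T green [314.5 234.5] 4 [0.47574219 0.04924204 0.03      ]
S green [322.16666667 190.83333333] 6 [0.47487312 0.04954949 0.03      ]
S green [318.71428571 200.        ] 7 [0.51054433 0.04506577 0.03      ]
S green [350.83333333 204.16666667] 6 [0.50764828 0.14348958 0.03      ]
T purple [419.68 195.12] 100 [ 0.59431425 -0.26408621  0.085     ]
S purple [223.34615385 197.19230769] 26 [ 0.58841839 -0.22276659  0.085     ]
S purple [209.5 199. ] 30 [ 0.60186284 -0.26017647  0.085     ]
S purple [216.4 198.1] 30 [ 0.59517624 -0.24156196  0.085     ]
S purple [195.71428571 200.57142857] 28 [ 0.61440821 -0.29745878  0.085     ]
S purple [202.56666667 199.83333333] 30 [ 0.60832427 -0.27890367  0.085     ]
fl [0.47917679 0.1633728  0.03      ]
fr [ 0.44469399 -0.06549584  0.03      ]
cap T [ 0.4861927  -0.00103856  0.05      ] cap S [0.4857486  0.00182751 0.05      ]
railtop [0.63950307 0.0959138  0.05      ]
railtop [ 0.6194566 -0.074328   0.05     ]
wristcam R [[ 0.24545774 -0.96940619 -0.00145876]
 [-0.93626225 -0.23745515  0.25889775]
 [-0.25132347 -0.06218267 -0.96590363]] pos-tcp [ 0.22792572 -0.61168332  0.38303026]
```

```bash
cat >> h.py <<'E'
from scipy.spatial.transform import Rotation as Ro
def pose():
    s=ctrl.get_state(); return np.array(s['position']),Ro.from_rotvec(s['tool_rot']).as_matrix()
def plan(P,yaw=None):
    p,R=pose(); d=R.T@(np.array(P)-p)/0.3
    y=np.arctan2(R[1,0],R[0,0]); s=0 if yaw is None else -((np.radians(yaw)-y+np.pi)%(2*np.pi)-np.pi)/np.pi
    print('yaw now',np.degrees(y),'tilt',np.degrees(np.arccos(-R[2,2])),'shift',np.round(d,4),'spin',round(s,4))
E
python3 - <<'E'
from h import *
plan([0.50,-0.28,0.237],-75.8);plan([0.486,0.0,0.2],-98)
E
```

```text
yaw now -75.80311416884618 tilt 0.08423938554670043 shift [-0.8517 -1.387  -0.0031] spin -0.0
yaw now -75.80311416884618 tilt 0.08423938554670043 shift [-1.7678 -1.5707  0.1216] spin 0.1233
```

drive_tool([
  [[-0.4, -0.75, 0, 0, 0], [-0.4, -0.75, 0, 0, 0], [-0.4, -0.75, 0, 0, 0], [-0.4, -0.75, 0, 0, 0], [-0.4, -0.75, 0, 0, 0], [-0.8, -1, 0, 0, 0], [-0.8, -1, 0, 0, 0], [-0.8, -1, 0, 0, 0]],
])

```text
time: 1.15
position: [0.3927, -0.3202, 0.2366]
tool_rot: [-2.484, 1.923, 0.0]
ft_force: [-0.8, -1.3, 0.4]
grip_width: 0.997
```

```bash
python3 - <<'E'
from h import *
st();plan([0.48,-0.28,0.237],-75.8)
E
```

```text
time 1.15
position [ 0.3927 -0.3202  0.2366]
tool_rot [-2.4839e+00  1.9228e+00  2.0000e-04]
ft_force [-0.7759 -1.2778  0.4104]
torque [-0.058   0.004  -0.0591]
grip_width 0.997
joint_positions [ 0.9526  0.0304 -0.3258  1.7894  0.0096  1.3236 -0.6929]
yaw now -75.48742394452232 tilt 0.027041071375947433 shift [-0.0568 -0.3152 -0.0011] spin 0.0017
```

drive_tool([
  [[-0.05, -0.32, 0, 0, 0], [-0.05, -0.32, 0, 0, 0], [-0.05, -0.32, 0, 0, 0]],
])

```text
time: 1.52
position: [0.4825, -0.2848, 0.2361]
tool_rot: [-2.481, 1.925, 0.001]
ft_force: [-0.9, -0.4, -0.8]
grip_width: 0.998
```

```bash
python3 - <<'E'
from h import *
snap('wrist','w1')
plan([0.55,-0.19,0.237],-75.8)
plan([0.46,0.0,0.22],-98)
E
```

```text
yaw now -75.76444127259381 tilt 0.06391394659917443 shift [-0.2546 -0.3027 -0.0037] spin 0.0002
yaw now -75.76444127259381 tilt 0.06391394659917443 shift [-0.9422 -0.1677  0.0534] spin 0.1235
```

View pics/w1.png

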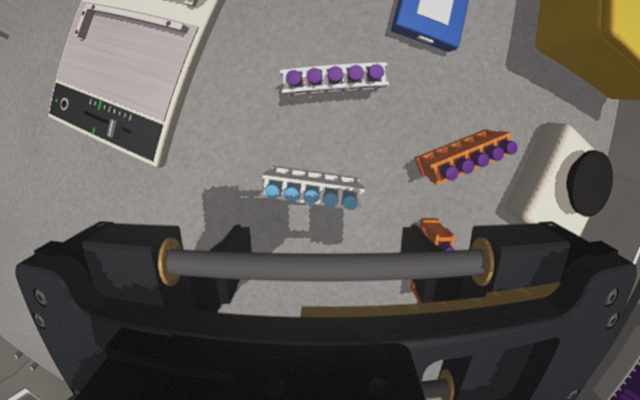

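The wrist view shows the white purple-capped rack at (334,78), the blue one at (312,188), the orange ones at (467,157) and (432,240), and the stand at upper left with the dimmer cap at (112,127). Next I'll go over the stand.

drive_tool([
  [[-0.9, -0.17, 0.05, 0.12, 0], [-0.9, -0.17, 0.05, 0.12, 0], [-0.9, -0.17, 0.05, 0.12, 0], [-0.9, -0.17, 0.05, 0.12, 0], [-0.9, -0.17, 0.05, 0.12, 0], [-0.9, -0.17, 0.05, 0.12, 0], [-0.9, -0.17, 0.05, 0.12, 0]],
])

```text
time: 2.45
position: [0.4638, -0.0144, 0.2215]
tool_rot: [2.068, -2.363, 0.001]
ft_force: [-0.3, -0.2, 0.5]
grip_width: 1.002
```

```bash
python3 - <<'E'
from h import *
snap('wrist','w2');st()
E
```

```text
time 2.5
position [ 0.4639 -0.0143  0.2215]
tool_rot [ 2.0681e+00 -2.3642e+00  7.0000e-04]
ft_force [ 0.372  -0.1394 -0.3503]
torque [ 0.0238 -0.0703 -0.0477]
grip_width 1.0034
joint_positions [ 0.6062 -0.0534 -0.6064  1.8928 -0.0309  1.293  -1.6952]
```

View pics/w2.png

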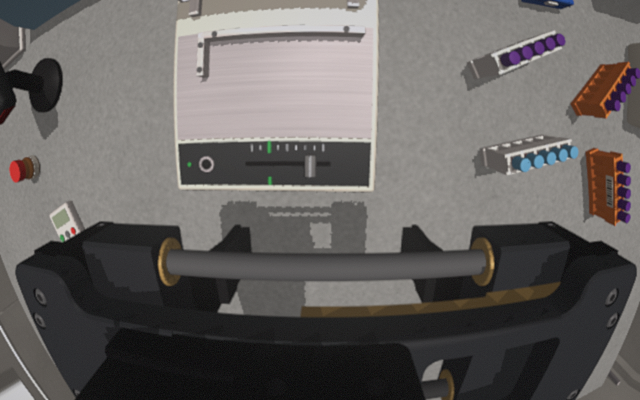

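```bash
python3 - <<'E'
import cv2
t=cv2.imread('pics/w2.png')
cv2.imwrite('pics/c2.png',cv2.resize(t[0:200,170:386],None,fx=3.0,fy=3.0,interpolation=cv2.INTER_CUBIC))
t=cv2.imread('pics/w1.png')
cv2.imwrite('pics/c1.png',cv2.resize(t[50:110,270:400],None,fx=6,fy=6,interpolation=cv2.INTER_CUBIC))
E
```

```text
(no output)
```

View pics/c2.png

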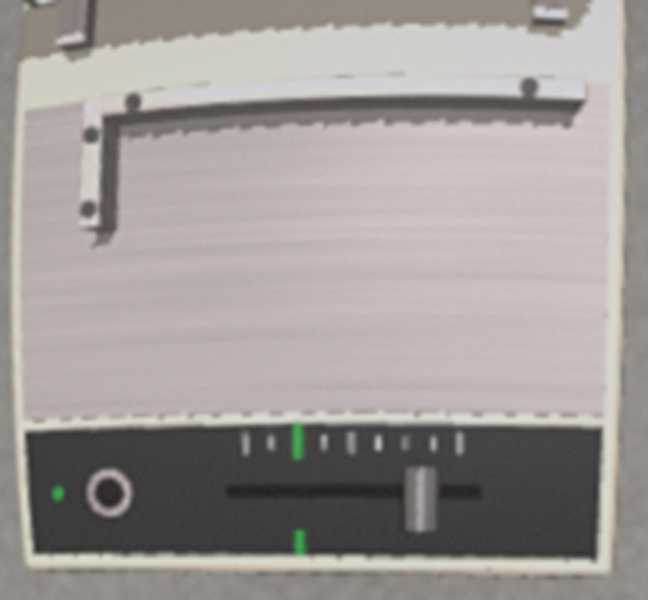

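View pics/c1.png

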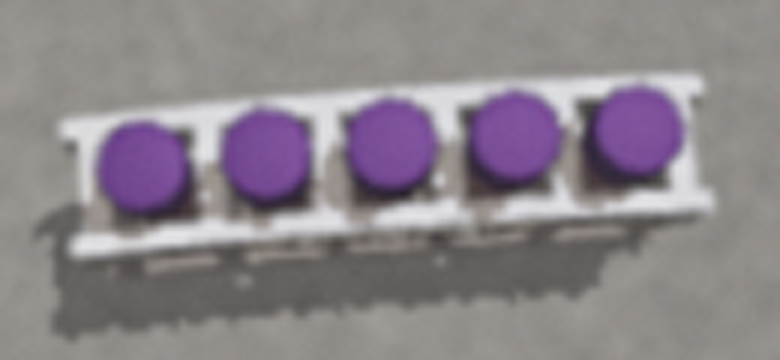

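```bash
cat > fit.py <<'E'
from h import *
from scipy.optimize import least_squares
d=load('w2')
c=lambda u,v,z:onz(d,170+(u+.5)/3-.5,(v+.5)/3-.5,z,True)[:2]
both=[(c(30,569,.03),-125,120),(c(608,572,.03),-125,-120)]
xs=[(c(u,v,.03),-117) for u,v in((33,555),(300,556),(598,556))]+[(c(u,v,.03),-67) for u,v in((27,432),(150,428),(450,426),(602,430))]+[(c(u,v,.05),50) for u,v in((110,115),(250,106),(400,101),(580,100))]
ys=[(c(298,442,.03),0),(c(300,542,.03),0),(c(102,120,.05),70),(c(101,170,.05),70),(c(99,225,.05),70)]
def toS(p,q):
    ca,sa=np.cos(p[2]),np.sin(p[2]); e=q-p[:2]; return np.array([ca*e[0]+sa*e[1],-sa*e[0]+ca*e[1]])*1000
def f(p):
    r=[]
    for q,x,y in both: r+=list(toS(p,q)-[x,y])
    r+=[toS(p,q)[0]-x for q,x in xs]+[toS(p,q)[1]-y for q,y in ys]
    return np.array(r)
s=least_squares(f,[.58,.03,-.14],loss='soft_l1')
print(s.x,np.degrees(s.x[2]));print(np.round(f(s.x),1))
ca,sa=np.cos(s.x[2]),np.sin(s.x[2]);W=lambda x,y:np.round(s.x[:2]+np.array([ca*x-sa*y,sa*x+ca*y])/1000,4)
print('mark',W(-92,0),'seat',W(38,15))
print('cap stand xy',toS(s.x,c(421,499,.05)), c(421,499,.05))
for n in('top0','scene0'):
    e=load(n)
    for q in ([(316.5,223.5),(314.5,234.5)] if n=='top0' else [(322.17,190.83),(318.7,200)]): print(n,toS(s.x,onz(e,*q,.03)[:2]))
    print(toS(s.x,(onz(e,331,231,.05) if n=='top0' else onz(e,306.3,187.6,.05))[:2]))
T=load('top0')
X,r=tri([ray(d,170+421/3,499/3,True),ray(T,331,231),ray(load('scene0'),306.3,187.6)]);print('cap tri',X,r)
# rail inner corner height two views
X,r=tri([ray(d,170+102/3,115/3,True),ray(T,270+153/5,145+187/5)]);print('corner tri',X,r)
X,r=tri([ray(d,170+299/3,441/3,True),ray(T,316.5,223.5),ray(load('scene0'),318.7,200)]);print('mark far tri',X,r)
# rack
a=load('w1')
k=lambda u,v:(270+(u+.5)/6-.5,50+(v+.5)/6-.5)
def caps(e,box):
    x0,y0,x1,y1=box;h=cv2.cvtColor(e['img'][y0:y1,x0:x1],cv2.COLOR_BGR2HSV);m=cv2.inRange(h,np.array((125,80,40)),np.array((160,255,255)))
    n,l,s_,cc=cv2.connectedComponentsWithStats(m);return sorted([tuple(cc[i]+[x0,y0]) for i in range(1,n) if s_[i][4]>8])
A=caps(a,(275,55,395,100));B=caps(d,(495,25,570,75));S=caps(load('scene0'),(185,185,240,222))[::-1]
print(A,B,len(S))
for i in (0,2,4):
    print([np.round(onz(a,*A[i],.085,True),4),np.round(onz(load('scene0'),*S[4-i if 0 else i],.085),4)], tri([ray(a,*A[i],True),ray(load('scene0'),*S[i])]))
for q in((62,130),(703,78),(713,210),(72,255)): print('rack top corner',onz(a,*k(*q),.065,True))
E
python3 fit.py
```

```text
[ 0.58190872  0.03250857 -0.14750797] -8.451584189271212
[ 2.3 -5.8  3.8  3.8  0.1  0.4  1.9 -0.1 -0.3 -0.3 -0.6 -0.2 -1.7 -1.9
 -0.1  0.2  0.2  0.1 -0.3 -0.1]
mark [0.4909 0.046 ] seat [0.6217 0.0418]
cap stand xy [-91.25339919 -46.44702733] [ 4.84819809e-01 -2.22183919e-05]
top0 [-72.91919036   0.23219474]
top0 [-107.47298068    0.94806878]
[-89.74604011 -47.25054944]
scene0 [-108.39317133    1.13023019]
scene0 [-72.42076111   1.89095663]
[-90.47917704 -44.36797137]
cap tri [4.85237089e-01 1.45365948e-04 4.91772316e-02] [np.float64(1.0182735955071442), np.float64(1.5633762182751643), np.float64(1.63504500486672)]
corner tri [0.63618878 0.09238519 0.05782601] [np.float64(2.7036400197184323), np.float64(2.703640019718301)]
mark far tri [0.50936789 0.04381506 0.02778802] [np.float64(0.7233331655745385), np.float64(0.6818771052249833), np.float64(1.0112125991689218)]
[(np.float64(293.69060773480663), np.float64(77.77900552486187)), (np.float64(314.02247191011236), np.float64(75.79775280898876)), (np.float64(334.6536312849162), np.float64(74.05027932960894)), (np.float64(355.08791208791
[... 251 characters left out ...]
0.58132179, -0.226426  ,  0.07418648]), [np.float64(0.5345000903258584), np.float64(0.5345000903259554)])
[array([ 0.5928, -0.2643,  0.085 ]), array([ 0.6019, -0.2602,  0.085 ])] (array([ 0.59464253, -0.26456444,  0.07352588]), [np.float64(0.4152520935480622), np.float64(0.4152520935480767)])
[array([ 0.6057, -0.3012,  0.085 ]), array([ 0.6144, -0.2975,  0.085 ])] (array([ 0.60770484, -0.30252516,  0.07382889]), [np.float64(0.019968842342293746), np.float64(0.01996884234219505)])
rack top corner [ 0.58550702 -0.20925097  0.065     ]
rack top corner [ 0.6223533  -0.31250515  0.065     ]
rack top corner [ 0.60021843 -0.31997178  0.065     ]
rack top corner [ 0.56468888 -0.21633508  0.065     ]
```

```bash
python3 - <<'E'
from h import *
plan([0.4852,0.0,0.09],-98.45);plan([0.4852,0.0,0.049],-98.45)
E
```

```text
yaw now -97.64376577347794 tilt 0.04036199908083117 shift [-0.057  -0.064   0.4383] spin 0.0045
yaw now -97.64376577347794 tilt 0.04036199908083117 shift [-0.0571 -0.064   0.5749] spin 0.0045
```

drive_tool([
  [[-0.057, -0.064, 0.4, 0.0045, 130], [-0.057, -0.064, 0.4, 0.0045, 130], [-0.057, -0.064, 0.4, 0.0045, 130], [-0.057, -0.064, 0.575, 0.0045, 130], [-0.057, -0.064, 0.575, 0.0045, 130], [-0.057, -0.064, 0.575, 0.0045, 130]],
], grip_force=10)

```text
time: 3.25
position: [0.487, 0.002, 0.0516]
tool_rot: [-2.054, 2.375, -0.004]
ft_force: [0.3, -0.3, -0.7]
grip_width: 0.505
```

```bash
python3 - <<'E'
from h import *
snap('wrist','w3');st();plan([0.4852,0.0,0.048],-98.45)
E
```

```text
time 3.3
position [0.4874 0.0022 0.0519]
tool_rot [-2.0537  2.3738 -0.0059]
ft_force [-0.3349  0.0723  0.3692]
torque [0.0418 0.0281 0.0297]
grip_width 0.496
joint_positions [ 0.5362  0.208  -0.641   2.0317  0.1549  0.9437 -1.9003]
yaw now -98.27093538396868 tilt 0.2637543360152469 shift [0.0083 0.0063 0.0129] spin 0.001
```

View pics/w3.png

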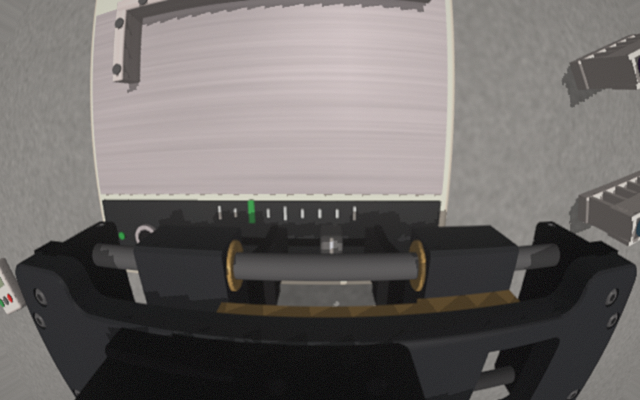

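The cap sits between the fingers at (332,243). I'll close on it.

drive_tool([
  [[0.004, 0.003, 0.012, 0, 255], [0.004, 0.003, 0.012, 0, 255], [0.004, 0.003, 0.012, 0, 255], [0.004, 0.003, 0.012, 0, 255], [0.004, 0.003, 0.012, 0, 255], [0.004, 0.003, 0.012, 0, 255]],
], grip_force=12)

```text
time: 4.05
position: [0.4843, 0.0014, 0.0456]
tool_rot: [2.056, -2.375, 0.001]
ft_force: [-1.8, -2.0, 3.6]
grip_width: 0.134
```

```bash
python3 - <<'E'
from h import *
s=st();
from math import *
ps=-0.1475;p=np.array(s['position']);e=p[:2]-[0.5819,0.0325]
print('stand',(cos(ps)*e[0]+sin(ps)*e[1]),(-sin(ps)*e[0]+cos(ps)*e[1]))
plan([0.4909,0.046,p[2]],-98.45)
E
```

```text
time 4.05
position [0.4843 0.0014 0.0456]
tool_rot [ 2.0561e+00 -2.3747e+00  8.0000e-04]
ft_force [-1.803  -1.9865  3.5639]
torque [-0.3536  0.3177 -0.011 ]
grip_width 0.1338
joint_positions [ 0.5359  0.2147 -0.6393  2.0398  0.1595  0.9347 -1.902 ]
stand -0.09201747863977386 -0.045066821497351583
yaw now -98.22505987711861 tilt 0.037719833654897034 shift [-1.502e-01 -7.000e-04 -1.000e-04] spin 0.0012
```

drive_tool([
  [[-0.03, 0, -0.006, 0, 255], [-0.06, 0, -0.006, 0, 255], [-0.09, 0, -0.006, 0, 255], [-0.12, 0, -0.006, 0, 255], [-0.15, 0, -0.006, 0, 255], [-0.15, 0, -0.006, 0, 255], [-0.15, 0, -0.006, 0, 255]],
])

```text
time: 4.92
position: [0.4909, 0.0478, 0.0461]
tool_rot: [-2.056, 2.372, 0.001]
ft_force: [5.2, 1.2, -10.6]
grip_width: 0.134
```

```bash
python3 - <<'E'
from h import *
snap('wrist','w4');snap('scene','s4');s=st();
from math import *
ps=-0.1475;p=np.array(s['position']);e=p[:2]-[0.5819,0.0325]
print('stand',(cos(ps)*e[0]+sin(ps)*e[1]),(-sin(ps)*e[0]+cos(ps)*e[1]))
a=cv2.resize(load('w4')['img'][180:280,170:400],None,fx=3.4,fy=3.4,interpolation=cv2.INTER_CUBIC)
cv2.imwrite('pics/c4.png',a)
E
```

```text
time 5.025
position [0.4909 0.0478 0.0461]
tool_rot [-2.0560e+00  2.3724e+00  1.5000e-03]
ft_force [  5.5577   1.4293 -10.9333]
torque [ 0.1516 -1.1662 -0.0901]
grip_width 0.1389
joint_positions [ 0.4632  0.2375 -0.6654  2.0194  0.1784  0.9401 -2.0076]
stand -0.09229642020332351 0.0017907022433177808
```

View pics/c4.png

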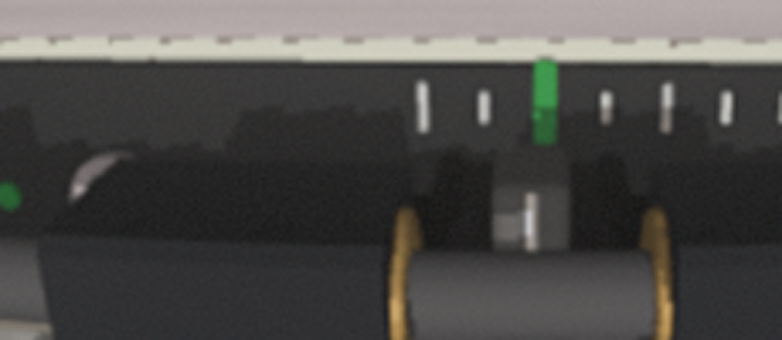

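drive_tool([
  [[0.006, 0, 0.003, 0, 255], [0.006, 0, 0.003, 0, 255], [0.006, 0, 0.003, 0, 255]],
])

```text
time: 5.4
position: [0.4905, 0.045, 0.0461]
tool_rot: [-2.057, 2.374, 0.0]
ft_force: [4.6, 0.5, -8.7]
grip_width: 0.137
```

```bash
cat >> h.py <<'E'
def stand():
    s=ctrl.get_state();ps=-0.1475;e=np.array(s['position'])[:2]-[0.5819,0.0325]
    q=np.array([np.cos(ps)*e[0]+np.sin(ps)*e[1],-np.sin(ps)*e[0]+np.cos(ps)*e[1],s['position'][2]])
    f=np.array(s['ft_force']);F=[np.cos(ps)*f[0]+np.sin(ps)*f[1],-np.sin(ps)*f[0]+np.cos(ps)*f[1],f[2]]
    R=Ro.from_rotvec(s['tool_rot']).as_matrix()
    print('t',round(s['time'],2),'stand mm',np.round(q*1000,1),'F',np.round(F,1),'yaw rel',np.round(np.degrees(np.arctan2(R[1,0],R[0,0])-ps),2),'w',round(s['grip_width']*87,1))
E
python3 - <<'E'
from h import *
snap('wrist','w5');stand()
a=cv2.resize(load('w5')['img'][180:280,170:400],None,fx=3.4,fy=3.4,interpolation=cv2.INTER_CUBIC)
cv2.imwrite('pics/c5.png',a)
plan([0.46,0.04,0.2],-98)
E
```

```text
t 5.45 stand mm [-92.3  -1.2  46.1] F [ 3.9  2.6 -9.5] yaw rel -89.75 w 11.9
yaw now -98.20267202395993 tilt 0.03761976489932944 shift [ 0.0304  0.0979 -0.5132] spin -0.0011
```

View pics/c5.png

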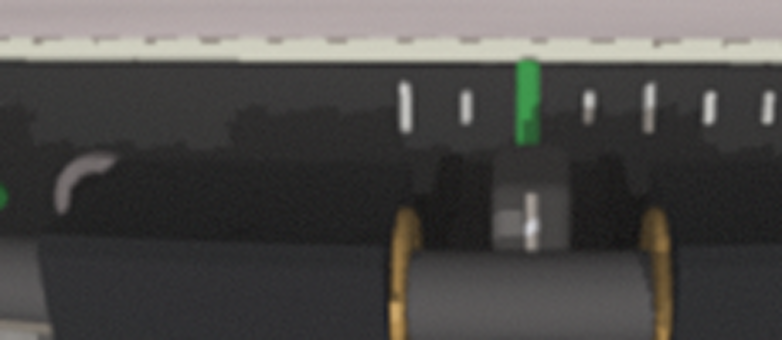

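drive_tool([
  [[-0.002, 0, 0.005, 0, 255], [-0.002, 0, 0.005, 0, 255], [-0.002, 0, 0.005, 0, 150], [-0.002, 0, 0.005, 0, 150], [-0.002, 0, 0.005, 0, 150], [-0.002, 0.05, -0.2, 0, 150], [-0.002, 0.1, -0.4, 0, 100], [-0.002, 0.1, -0.5, 0, 0], [-0.002, 0.1, -0.5, 0, 0], [-0.002, 0.1, -0.5, 0, 0]],
])

```text
time: 6.7
position: [0.46, 0.0493, 0.1953]
tool_rot: [2.056, -2.374, -0.002]
ft_force: [-0.4, 0.1, -0.7]
grip_width: 0.777
```

```bash
python3 - <<'E'
from h import *
snap('wrist','w6');stand()
a=cv2.resize(load('w6')['img'][0:220,170:400],None,fx=2.7,fy=2.7,interpolation=cv2.INTER_CUBIC)
cv2.imwrite('pics/c6.png',a)
plan([0.56,-0.15,0.25],19.5)
E
```

```text
t 6.75 stand mm [-123.3   -1.3  194.9] F [-0.2 -0.5 -1.1] yaw rel -89.76 w 71.7
yaw now -98.21255280767889 tilt 0.1564063862806998 shift [ 0.61   -0.4252 -0.1848] spin -0.654
```

View pics/c6.png

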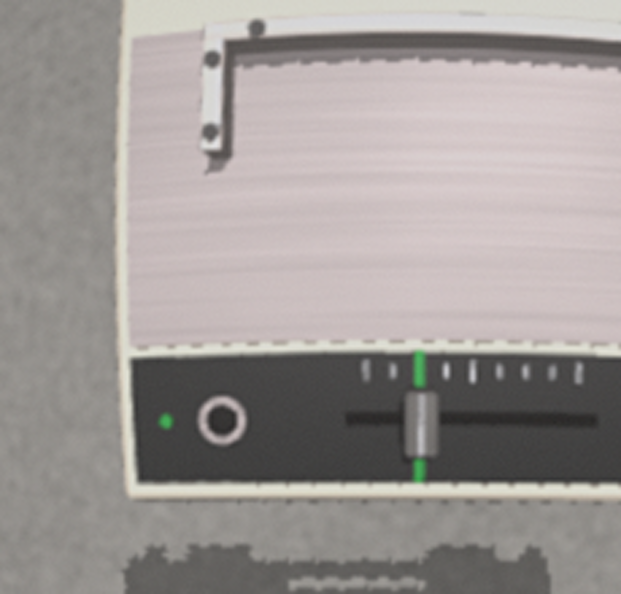

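```bash
python3 - <<'E'
from h import *
d=load('w6');im=d['img'].astype(int)
g=im[:,:,1]-np.maximum(im[:,:,0],im[:,:,2])
for r0,r1 in((130,144),(170,180)):
    w=np.clip(g[r0:r1,310:345]-25,0,None); print('green col',(w.sum(0)*np.arange(310,345)).sum()/w.sum())
gr=im[148:166,318:334].mean((0,2));print(np.round(gr))
E
```

```text
green col 324.8349954669084
green col 324.76171079429736
[ 51.  64.  95. 112. 116. 118. 137. 171. 171. 145. 122. 117. 115. 102.
  80.  64.]
```

```bash
python3 - <<'E'
from h import *
plan([0.5932,-0.2645,0.2],19.5)
E
```

```text
yaw now -98.21255280767889 tilt 0.1564063862806998 shift [ 0.9719 -0.5897 -0.0185] spin -0.654
```

drive_tool([
  [[0.97, -0.59, -0.05, -0.654, 0], [0.97, -0.59, -0.05, -0.654, 0], [0.97, -0.59, -0.05, -0.654, 0], [0.97, -0.59, -0.05, -0.654, 0], [0.97, -0.59, -0.02, -0.654, 0], [0.97, -0.59, -0.02, -0.654, 0], [0.97, -0.59, -0.02, -0.654, 0], [0.97, -0.59, -0.02, -0.654, 0], [0.97, -0.59, -0.02, -0.654, 0], [0.97, -0.59, -0.02, -0.654, 0], [0.97, -0.59, -0.02, -0.654, 0], [0.97, -0.59, -0.02, -0.654, 0], [0.97, -0.59, -0.02, -0.654, 0]],
])

```text
time: 8.38
position: [0.594, -0.2636, 0.2011]
tool_rot: [-3.096, -0.528, 0.002]
ft_force: [0.5, 0.1, -0.1]
grip_width: 0.998
```

```bash
python3 - <<'E'
from h import *
snap('wrist','w7');stand();st()
plan([0.5932,-0.2645,0.049],19.5)
E
```

```text
t 8.43 stand mm [  55.6 -291.1  201.5] F [-0.7 -0.5  0.2] yaw rel 27.83 w 86.4
time 8.425
position [ 0.5941 -0.2636  0.2015]
tool_rot [-3.0959e+00 -5.2860e-01  1.6000e-03]
ft_force [-0.7584 -0.3564  0.1839]
torque [ 0.0102 -0.0881  0.0063]
grip_width 0.9934
joint_positions [ 0.8996  0.421  -0.6907  1.478   0.2703  1.3409  0.5282]
yaw now 19.378968020197142 tilt 0.07898488607751566 shift [-0.0033  0.0022  0.5082] spin -0.0007
```

View pics/w7.png

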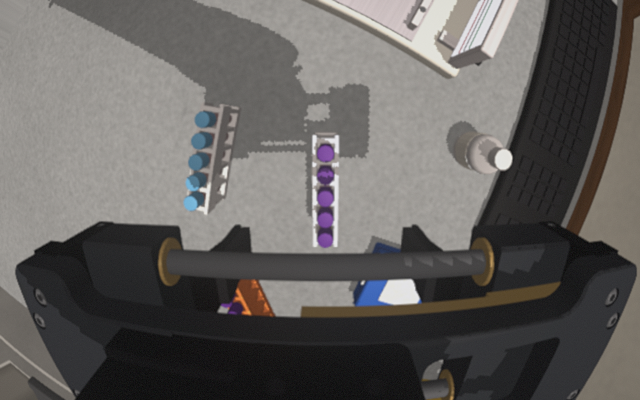

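The jaws line up with the purple-capped white rack, which spans (312,135) to (338,247) on the jaw centre line. The blue rack at (210,160) stays clear. I'll check the rack's centre and then go down.

```bash
python3 - <<'E'
from h import *
d=load('w7')
for q in((312,135),(339,135),(313,247),(338,247)): print(onz(d,*q,.065,True))
print(np.mean([onz(d,*q,.065,True) for q in((312,135),(339,135),(313,247),(338,247))],0))
w1=load('w1')
k=lambda u,v:(270+(u+.5)/6-.5,50+(v+.5)/6-.5)
for a,b in zip([(62,130),(703,78)],[(339,135),(338,247)]): print('tri',tri([ray(w1,*k(*a),True),ray(d,*b,True)]))
E
```

```text
[ 0.56447848 -0.21638368  0.065     ]
[ 0.58770885 -0.20822409  0.065     ]
[ 0.60081759 -0.3204509   0.065     ]
[ 0.62439457 -0.31215228  0.065     ]
[ 0.59434987 -0.26430274  0.065     ]
tri (array([ 0.58715038, -0.20828582,  0.05852834]), [np.float64(0.9605950283703711), np.float64(0.9605950283704985)])
tri (array([ 0.62394637, -0.31306178,  0.06224172]), [np.float64(0.9600926145936008), np.float64(0.9600926145933777)])
```

drive_tool([
  [[0, 0.002, 0.2, 0, 80], [0, 0.002, 0.35, 0, 80], [0, 0.002, 0.45, 0, 80], [0, 0.002, 0.505, 0, 80], [0, 0.002, 0.505, 0, 80], [0, 0.002, 0.505, 0, 255], [0, 0.002, 0.505, 0, 255], [0, 0.002, 0.505, 0, 255], [0, 0.002, 0.505, 0, 255], [0, 0.002, 0.505, 0, 255]],
], grip_force=25)

```text
time: 9.68
position: [0.5946, -0.2645, 0.0512]
tool_rot: [3.096, 0.532, -0.0]
ft_force: [-1.7, 0.1, 0.8]
grip_width: 0.276
```

```bash
python3 - <<'E'
from h import *
snap('wrist','w8');stand();st();
ps=-0.1475
W=lambda x,y,z:[0.5819+(np.cos(ps)*x-np.sin(ps)*y)/1000,0.0325+(np.sin(ps)*x+np.cos(ps)*y)/1000,z]
plan(W(20,-5,0.2),-8.45)
E
```

```text
t 9.72 stand mm [  56.2 -292.    51.1] F [ 0.1 -0.9  1.4] yaw rel 27.96 w 23.5
time 9.725
position [ 0.5946 -0.2645  0.0511]
tool_rot [ 3.0958  0.5321 -0.    ]
ft_force [-0.0263 -0.8893  1.3659]
torque [-0.0285 -0.019   0.02  ]
grip_width 0.2698
joint_positions [ 0.867   0.5523 -0.6413  1.6238  0.3628  1.0871  0.4665]
yaw now 19.503929839679227 tilt 0.022634018242272787 shift [ 0.3418 -0.9012 -0.4966] spin 0.1553
```

View pics/w8.png

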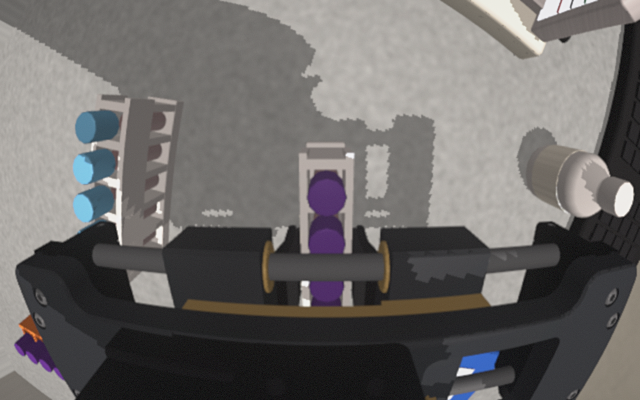

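The rack is gripped (opening 23.5 mm) and both jaws bear on it. Now I'll lift it and carry it over the deck.

drive_tool([
  [[0, 0, -0.1, 0, 255], [0, 0, -0.25, 0, 255], [0, 0, -0.35, 0, 255], [0.1, -0.2, -0.4, 0.06, 255], [0.2, -0.4, -0.4, 0.1, 255], [0.25, -0.55, -0.4, 0.155, 255], [0.3, -0.7, -0.4, 0.155, 255], [0.34, -0.85, -0.4, 0.155, 255], [0.342, -0.9, -0.4, 0.155, 255], [0.342, -0.9, -0.4, 0.155, 255], [0.342, -0.9, -0.4, 0.155, 255]],
], grip_force=30)

```text
time: 11.1
position: [0.6013, 0.0217, 0.1704]
tool_rot: [3.131, -0.234, -0.0]
ft_force: [-0.9, 0.4, -0.7]
grip_width: 0.272
```

```bash
cat >> h.py <<'E'
ps=-0.1475
W=lambda x,y,z:[0.5819+(np.cos(ps)*x-np.sin(ps)*y)/1000,0.0325+(np.sin(ps)*x+np.cos(ps)*y)/1000,z]
E
python3 - <<'E'
from h import *
snap('wrist','w9');snap('scene','s9');snap('top','t9');stand();
cv2.imwrite('pics/c9.png',cv2.resize(load('s9')['img'][150:270,200:380],None,fx=4,fy=4,interpolation=cv2.INTER_CUBIC))
plan(W(26,2,0.085),-8.45)
E
```

```text
t 11.25 stand mm [ 20.8  -7.3 170.6] F [ 0.6 -0.1 -2.3] yaw rel -0.12 w 23.7
yaw now -8.56674708754807 tilt 0.03727218857590258 shift [ 0.0175 -0.0312  0.2853] spin -0.0006
```

View pics/w9.png

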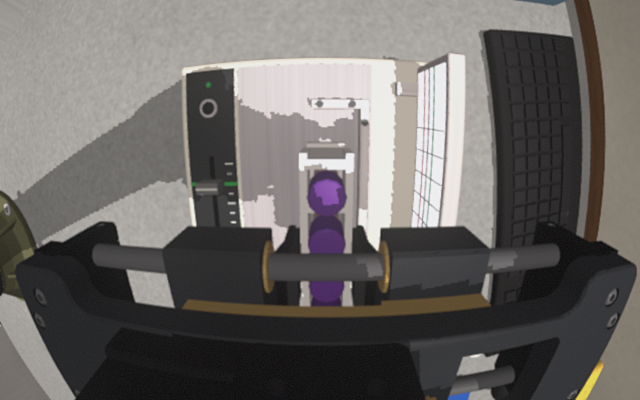

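View pics/c9.png

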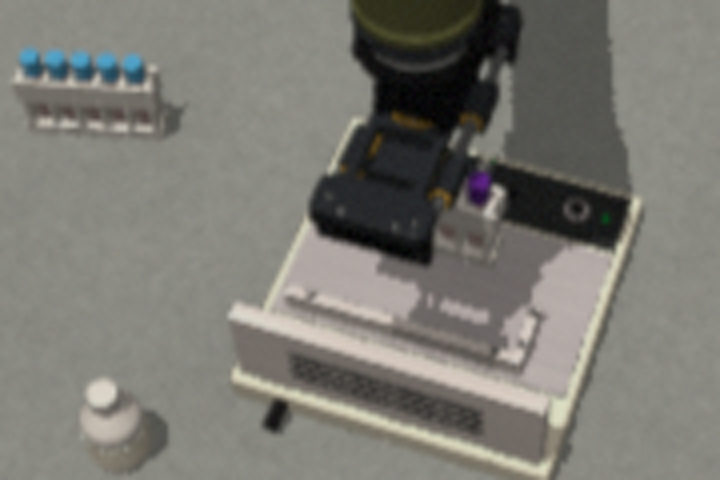

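drive_tool([
  [[0.0175, -0.031, 0.1, 0, 255], [0.0175, -0.031, 0.18, 0, 255], [0.0175, -0.031, 0.24, 0, 255], [0.0175, -0.031, 0.27, 0, 255], [0.0175, -0.031, 0.28, 0, 255], [0.0175, -0.031, 0.28, 0, 255]],
])

```text
time: 12.0
position: [0.6081, 0.0328, 0.0874]
tool_rot: [-3.133, 0.23, -0.002]
ft_force: [0.3, -0.1, -1.7]
grip_width: 0.273
```

```bash
python3 - <<'E'
from h import *
stand()
E
```

```text
t 12.0 stand mm [25.9  4.1 87.4] F [ 0.3 -0.1 -1.7] yaw rel 0.05 w 23.8
```

drive_tool([
  [[0, 0, 0.007, 0, 255], [0, 0, 0.014, 0, 255], [0, 0, 0.014, 0, 255]],
])

```text
time: 12.38
position: [0.6076, 0.0328, 0.0826]
tool_rot: [3.133, -0.23, -0.0]
ft_force: [-0.2, 0.2, -2.9]
grip_width: 0.274
```

drive_tool([
  [[0, 0, 0.004, 0, 255], [0, 0, 0.004, 0, 255]],
])

```text
time: 12.62
position: [0.6076, 0.0328, 0.0813]
tool_rot: [3.133, -0.23, -0.0]
ft_force: [-0.7, -0.1, -1.6]
grip_width: 0.276
```

drive_tool([
  [[0, 0, 0.004, 0, 255], [0, 0, 0.004, 0, 255]],
])

```text
time: 12.88
position: [0.608, 0.0329, 0.0811]
tool_rot: [3.133, -0.23, 0.001]
ft_force: [-1.1, 0.2, 4.7]
grip_width: 0.273
```

drive_tool([
  [[0, 0, -0.0025, 0, 255], [0.01, 0, -0.0025, 0, 255], [0.02, 0, -0.0025, 0, 255], [0.03, 0, -0.0025, 0, 255], [0.03, 0, -0.0025, 0, 255]],
])

```text
time: 13.5
position: [0.6172, 0.0315, 0.0811]
tool_rot: [-3.133, 0.23, -0.002]
ft_force: [-0.9, 0.4, 2.2]
grip_width: 0.271
```

```bash
python3 - <<'E'
from h import *
stand()
E
```

```text
t 13.5 stand mm [35.1  4.2 81.1] F [-0.9  0.2  2.2] yaw rel 0.06 w 23.5
```

drive_tool([
  [[0.0035, 0, -0.001, 0, 255], [0.007, 0, -0.001, 0, 255], [0.007, 0, -0.001, 0, 255]],
])

```text
time: 13.88
position: [0.6186, 0.0312, 0.0811]
tool_rot: [3.133, -0.23, -0.0]
ft_force: [-1.7, -0.3, 0.0]
grip_width: 0.276
```

drive_tool([
  [[0.0035, 0, 0, 0, 255], [0.0035, 0, 0, 0, 255]],
])

```text
time: 14.12
position: [0.6197, 0.0309, 0.0811]
tool_rot: [3.133, -0.23, -0.0]
ft_force: [0.1, 0.1, 0.6]
grip_width: 0.275
```

drive_tool([
  [[0.0035, 0, 0, 0, 255], [0.0035, 0, 0, 0, 255]],
])

```text
time: 14.38
position: [0.6208, 0.0308, 0.0812]
tool_rot: [3.133, -0.23, 0.0]
ft_force: [0.2, 0.3, 0.5]
grip_width: 0.275
```

```bash
python3 - <<'E'
from h import *
stand();snap('wrist','w10');st()
E
```

```text
t 14.38 stand mm [38.7  4.  81.2] F [0.1 0.3 0.5] yaw rel 0.06 w 23.9
time 14.425
position [0.6207 0.0308 0.0811]
tool_rot [ 3.133  -0.2298  0.    ]
ft_force [-0.2575  1.0442  0.4402]
torque [ 0.0323 -0.0398 -0.0038]
grip_width 0.2742
joint_positions [ 0.4508  0.4687 -0.6839  1.6789  0.3244  1.1104 -0.4727]
```

View pics/w10.png

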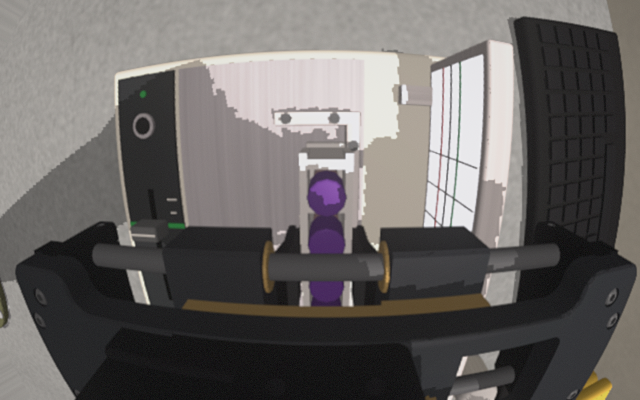

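The view shows the rack end at (325,152) just below the stop (310,118), with the rail to its right at about (357,140). No touch has been felt yet, so I'll keep creeping in.

drive_tool([
  [[0.0035, 0, 0, 0, 255], [0.0035, 0, 0, 0, 255]],
])

```text
time: 14.68
position: [0.6209, 0.0308, 0.0812]
tool_rot: [3.133, -0.23, -0.003]
ft_force: [-4.4, 0.7, 2.7]
grip_width: 0.273
```

drive_tool([
  [[0.0035, 0, 0, 0, 255], [0.0035, 0, 0, 0, 255]],
])

```text
time: 14.92
position: [0.621, 0.0308, 0.0812]
tool_rot: [3.132, -0.229, -0.006]
ft_force: [-7.1, 0.5, 5.4]
grip_width: 0.274
```

drive_tool([
  [[0.0035, 0, 0, 0, 255], [0.0035, 0, 0, 0, 255]],
])

```text
time: 15.18
position: [0.6211, 0.0307, 0.0812]
tool_rot: [3.132, -0.229, -0.01]
ft_force: [-9.6, -0.4, 8.1]
grip_width: 0.273
```

drive_tool([
  [[-0.005, 0, -0.002, 0, 255], [-0.005, -0.01, -0.002, 0, 255], [-0.005, -0.02, -0.002, 0, 255], [-0.005, -0.028, -0.002, 0, 255], [-0.005, -0.028, -0.002, 0, 255]],
])

```text
time: 15.8
position: [0.6221, 0.0385, 0.0812]
tool_rot: [3.132, -0.23, -0.005]
ft_force: [-5.5, -0.8, 0.9]
grip_width: 0.274
```

```bash
python3 - <<'E'
from h import *
stand()
E
```

```text
t 15.8 stand mm [38.9 11.9 81.2] F [-5.3 -1.6  0.9] yaw rel 0.06 w 23.9
```

drive_tool([
  [[0, -0.0035, 0, 0, 255], [0, -0.0035, 0, 0, 255]],
])

```text
time: 16.05
position: [0.6222, 0.0391, 0.0812]
tool_rot: [3.131, -0.23, -0.006]
ft_force: [-5.8, -1.6, 2.3]
grip_width: 0.273
```

drive_tool([
  [[0, -0.0035, 0, 0, 255], [0, -0.0035, 0, 0, 255]],
])

```text
time: 16.3
position: [0.6223, 0.0401, 0.0811]
tool_rot: [3.131, -0.23, -0.006]
ft_force: [-6.3, -1.4, 2.1]
grip_width: 0.271
```

drive_tool([
  [[0, -0.0035, 0, 0, 255], [0, -0.0035, 0, 0, 255]],
])

```text
time: 16.55
position: [0.6225, 0.0412, 0.0812]
tool_rot: [3.131, -0.23, -0.006]
ft_force: [-6.1, -1.2, 1.9]
grip_width: 0.272
```

```bash
python3 - <<'E'
from h import *
stand()
E
```

```text
t 16.55 stand mm [38.9 14.5 81.2] F [-5.8 -2.1  1.9] yaw rel 0.04 w 23.7
```

drive_tool([
  [[0, -0.0035, 0, 0, 255], [0, -0.0035, 0, 0, 255]],
])

```text
time: 16.8
position: [0.6226, 0.0417, 0.0812]
tool_rot: [3.131, -0.231, -0.006]
ft_force: [-5.7, -2.3, 2.8]
grip_width: 0.271
```

drive_tool([
  [[0, -0.0035, 0, 0, 255], [0, -0.0035, 0, 0, 255]],
])

```text
time: 17.05
position: [0.6226, 0.0417, 0.0812]
tool_rot: [3.129, -0.231, -0.007]
ft_force: [-7.3, -3.2, 3.1]
grip_width: 0.276
```

drive_tool([
  [[0, -0.0035, 0, 0, 255], [0, -0.0035, 0, 0, 255]],
])

```text
time: 17.3
position: [0.6226, 0.0418, 0.0812]
tool_rot: [3.128, -0.232, -0.007]
ft_force: [-7.6, -5.3, 4.5]
grip_width: 0.278
```

```bash
python3 - <<'E'
from h import *
stand()
E
```

```text
t 17.3 stand mm [38.9 15.1 81.2] F [-6.7 -6.4  4.5] yaw rel -0.04 w 24.2
```

```bash
python3 - <<'E'
from h import *
snap('wrist','w11');snap('scene','s11');snap('top','t11');stand()
p,R=pose();c,s=np.cos(ps),np.sin(ps);z=-R[:,2];print('tool up tilt in stand x,y deg',np.degrees([c*z[0]+s*z[1],-s*z[0]+c*z[1]]))
a=cv2.resize(load('w11')['img'][80:240,90:400],None,fx=2.5,fy=2.5,interpolation=cv2.INTER_CUBIC)
cv2.imwrite('pics/c11.png',a)
cv2.imwrite('pics/c11s.png',cv2.resize(load('s11')['img'][150:270,200:380],None,fx=4,fy=4,interpolation=cv2.INTER_CUBIC))
E
```

```text
t 17.45 stand mm [38.9 15.2 81.2] F [-6.4 -5.5  4. ] yaw rel -0.04 w 23.9
tool up tilt in stand x,y deg [0.23807086 0.31960922]
```

View pics/c11.png

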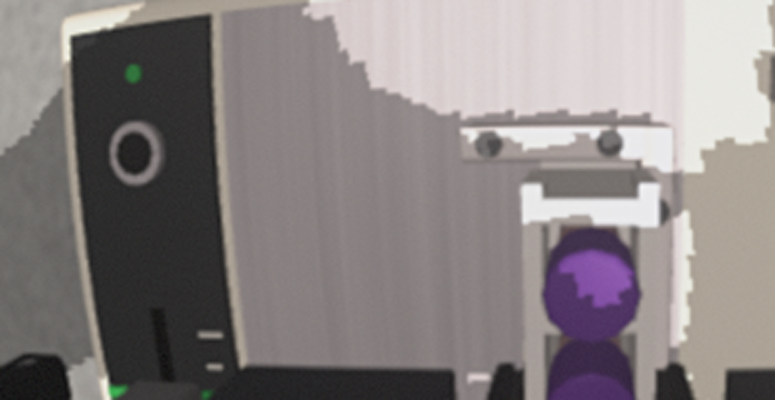

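View pics/c11s.png

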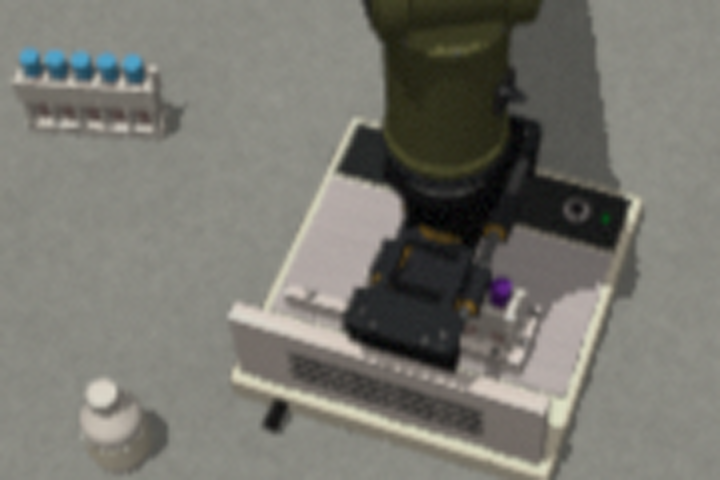

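drive_tool([
  [[0, 0, 0, 0, 255], [0, 0, 0, 0, 255], [0, 0, 0, 0, 255], [0, 0, 0, 0, 255], [0, 0, 0, 0, 255], [0, 0, 0, 0, 255]],
])

```text
time: 18.2
position: [0.6226, 0.0418, 0.0812]
tool_rot: [3.128, -0.232, -0.007]
ft_force: [-8.2, -5.8, 4.5]
grip_width: 0.274
```

```bash
python3 - <<'E'
from h import *
stand()
d=load('w11')
for X in (W(-92,0,.03),W(-92,0,.05)): print(proj(d,X,True))
E
```

```text
t 18.2 stand mm [38.9 15.1 81.2] F [-7.2 -7.   4.5] yaw rel -0.05 w 23.9
[157.32253056 238.30900429]
[144.66553924 248.6838714 ]
```

```bash
python3 - <<'E'
from h import *
print(ctrl.close_job());stand()
E
```

```text
the job is handed in; nothing more can be done
None
the job is handed in; nothing more can be done
```

I slid the dimmer to its green mark first. Then I carried the white purple-capped rack upright onto the deck, crept it against the rear rail and then the end stop, and handed the job in at about 18 s, still gripping and pressing.

- **Dimmer:** after I let go, its white line sat about 0.7 mm to the right of the centre of the roughly 4.5 mm wide mark. I left it there. The last wrist picture still showed green on both sides of the cap, but the gripper partly hid it, so I did not measure it again at the end.
- **Rack:** the last reading was about 7 N on the rail, 7 N on the stop and 4.5 N down. Both sideways forces rose only once the rack stopped moving. The grip was set to 30 N, with the jaws at 23.9 mm on the 24 mm rack.
- **Position and tilt:** the grip centre was at stand x 38.9, y 15.1 mm, against the seat's 38, 15. The 0.9 mm difference in x is within the calibration. The tool leaned 0.2 to 0.3 degrees from the pressing.
- **Other checks:** one two-view check disagreed, putting the fence corner at 58 mm high instead of 50. I went by the console fit and by touch instead. I moved nothing else on the bench, although I did not measure the other objects again at the end.

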